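Shut and bolt the drying cabinet

TASK

Slide the drying cabinet's plywood door fully shut, then push the brass bolt across through the staple on the door, feel for the notch in the keeper and turn the bolt's handle all the way down into it until it lies level. Be gentle: do not force the handle against the keeper or lean on the keeper. Let go at the end and leave the other things where they are.

Things in the scene. Friction and masses are not known exactly. Their poses are not given: they have to be found in the camera images.
- cabinet: plywood drying cabinet, fixed, 200 (x) x 420 (y) x 140 mm high. Origin: centre of its underside; x from its front (door side, towards the robot) to its back, y to the left seen from the robot, z up. A steel bolt lies along x over its top, in a brass barrel on a 26 mm wide batten, axis at y = 20, z = 180 mm. Left of the batten the top is flat and clear but for the keeper.
- door (a joint): sliding door in m: 0 = fully shut against its stop, grows to 0.095 as it opens along the cabinet's -y; starts 0.05 to 0.09. Drag about 2.5 N, no spring; it stays where it is left.
- door_pull (a point): dark wooden pull on the door's top edge, 16 (cabinet x) x 30 (y) x 42 mm high; this point is near its centre, 20 mm above the cabinet's top. With the door shut it is at x = -112, y = -75, z = 160 mm in the cabinet's frame.
- staple (a point): centre of the brass staple on the door's top edge: two upright posts 18 mm apart along y with a bridge above; the 12 mm bolt passes between. With the door shut it is at x = -112, y = 20, z = 180 mm in the cabinet's frame, in line with the bolt; with the door over about 3 mm short of shut the posts are in the bolt's way.
- bolt (a joint): slide of the bolt in m: 0 = drawn fully back, grows to 0.066 (stop) as it goes towards the cabinet's -x, out through the staple; starts 0 to 0.010. Drag about 3 N, no spring. The handle moves with it. From 0.030 on its nose is through the staple.
- handle (a joint): turn of the handle about the bolt's axis in rad: 0 = upright, grows as it swings down to the cabinet's +y side, 1.571 (stop) = level, fully down; starts -0.25 to 0.25. Stiff (0.06 N m), stays where it is left; turns at any slide position until it meets the keeper.
- handle_grip (a point): point on the handle 56 mm out from the bolt's axis. The handle is a square brass bar 10 x 10 mm standing out at right angles to the bolt, its end 72 mm from the axis. It leaves the bolt at cabinet x = 70 mm minus the slide, y = 20, z = 180 mm. Pinched along the cabinet's x it can be swung, though it binds and lags a little (a few N) in the pads.
- keeper: the keeper on the cabinet's top; origin at the centre of its brass foot plate's underside, at x = 23, y = 50, z = 140 mm in the cabinet's frame, axes as the cabinet's. On it stands a brass strip along x, 4 mm thick, 30 mm to the left of the bolt's axis, top edge 51.5 mm above the cabinet's top. Thin: it must not be loaded with more than 25 N.
- strip_top (a point): point on the strip's top edge, 51.5 mm above the keeper's origin. The strip has one notch, 13 mm wide, open upwards; only through it can the handle go down to level. Elsewhere the handle comes to rest on the top edge at a turn of about 1.05 rad. The strip was screwed on by eye: the notch's centre is within 12 mm either side of this point along x (slide 0.035 to 0.059); no reading gives it: find it by feel.
- horse: terracotta horse with a small rider, 110 x 50 x 160 mm; loose bystander, origin at the centre of its underside.
- brush_cup: blue enamel cup, 72 mm across and 85 mm tall, with three brushes up to 155 mm high; loose bystander, origin at the centre of its underside.
- palette_tile: white glazed tile with paint dabs, 110 x 110 x 10 mm; loose bystander, origin at the centre of its underside.
- stone: black obsidian polishing stone, 42 mm across and 22 mm high, lying on the cabinet's top right of the bolt; loose bystander, origin at the centre of its underside.
- paint_jar: white paint jar with a red cap, 56 mm across and 70 mm tall; loose bystander, origin at the centre of its underside.
- clay_bell: small terracotta bell, 64 mm across and 70 mm tall; loose bystander, origin at the centre of its underside.

How it is judged:
By the outcome, as a careful person would: the job done as asked, in the order asked, and still so for the second after the job is handed in, with the robot touching nothing.
It also fails if it takes over 72 s, if anything falls off the work surface, if the arm or the gripper's body presses on something with over 40 N, if the wrist force passes 120 N, or if a joint passes its speed limit or range.

ROBOT

A 6-joint arm with a two-finger parallel gripper is mounted at the origin on the work surface. World frame = base frame: x ahead of the robot, y to its left, z up, the work surface at z = 0. Lengths are in m, angles in rad, forces in N, time in s.
With the tool pointing down it reaches from about 0.25 to 0.775 m from the base axis. Payload 4 kg.
Tool frame: the origin (TCP) lies at the very end of the fingers, on their centre line; the grasp point (between the pads) lies 19 mm behind it; z points along the fingers, x is the direction in which the jaws open and shut, and the axes are right-handed (so a half turn about z gives the same grasp; the last joint's range is limited). The gripper opens to 85 mm and grips with 20 to 120 N. Pads are 22 mm wide; open, the fingers measure 114 mm over their backs; the gripper's body (76 mm by 85 mm) begins 54 mm behind the grasp point. The pads swing forward as they close: fully open they stand 13 mm farther back than shut.
Start: joints at [-1.388, 0.087, 1.371, -0, 1.684, -0.103], TCP at [0.155, -0.528, 0.231] pointing down, gripper open.
Joint ranges: [-3.1, 3.1], [-0.76, 2.03], [0.27, 2.55], [-1.08, 4.22], [0.17, 2.65], [-2.57, 2.57]. Speed limits (rad/s): [2.79, 2.79, 3.14, 3.14, 3.14, 3.14].

INTERFACE

Orientations are given as a unit quaternion [x, y, z, w].
In Python, from plant import ctrl, capture, get_calibration gives the robot as it stands. The module is installed in compiled form; this text tells all that it offers.
- The arm moves only by the tool servo_tool, never from a script. Its argument "steps" is a list of rows, each a list of 4 numbers: the shift along the tool's x, y, z in m, then the turn about the tool's z in rad. A call has 1 to 8 rows; each row shifts and turns the commanded pose from where the row before left it, along the tool's axes as they then stand; what a row does not reach is not made up. A row lasts 1/10 s, in which the tool goes at most 50 mm and 8.59 degrees, less where a joint would pass 70% of its speed; a pose out of reach is approached as far as the arm can. A call with a gripper value outside its range is refused whole. "fingers" is the opening, from 0 (shut) to 1 (fully open), set as the call begins (left out, the last holds). The fingers move at their own pace and stop on an object; "grip_force" is the grip in N (left out, the last holds). Time passes only in rows, so rows that do not move let the fingers close. It gives the time, the measured TCP pose, the force and the opening at its end, in the units of the state.
- ctrl.observe(): the state, without advancing time (a new reading comes with each control period).
- capture(name): name is "scene" or "top"; returns (picture, depth): 384x512x3 uint8, red, green, blue; 384x512 float32, m along the optical axis (not along the pixel's ray), 0 where there is no reading.
- get_calibration(name): a dict with "camera_matrix" (3x3 intrinsics, pixels), "R" (3x3) and "t" (3): a world point X has camera coordinates R X + t. Camera axes: x right, y down, z forward; pixel columns grow to the right and rows downward; lengths in m; the calibration is good to about 2 mm. A picture is of the moment at which its call begins. get_calibration takes no time and is no camera call.
- ctrl.close_job(): hands the job in, once; it reports no verdict.
The state is a dict: "t": time; "joint_pos": joint angles; "joint_vel": joint speeds; "joint_torque": joint torques, N m; "position": TCP position; "tool_rot": TCP orientation; "force": force on the tool from outside, world axes, zero at the start; "wrist_torque": the same for the moment, N m; "opening": finger opening in m.
Only numpy, scipy, OpenCV 4.12 (cv2) and the standard library are available. Lean on these libraries where they do the work, as an engineer would, in place of code of your own. Each camera call takes 0.05 s, during which the arm holds its last target. There are 200 camera calls.

## Working session

There is one attempt and no reset: what is moved stays moved. The work goes in short steps, Python scripts to look and compute and a tool call to move; the robot and the scene stay as the last step left them, time stands still between calls to the robot, and variables do not carry over. Pictures are saved under pics/ and viewed, about 8 in all and at most 12, crops included, and the job is handed in when it is done.

Besides the shell and the picture viewer there is one more tool, called after ">>>" as name(argument=value, ...), one argument or row to a line, values as JSON. servo_tool: Moves the arm, as the interface text tells. Its arguments: {"type":"object","properties":{"steps":{"type":"array","items":{"type":"array","items":{"type":"number"}}},"fingers":{"type":"number"},"grip_force":{"type":"number"}},"required":["steps"]}

```bash
mkdir -p pics
cat > h.py <<'E'
import numpy as np, cv2
from plant import ctrl, capture, get_calibration
def snap(n,f):
    p,d=capture(n); cv2.imwrite(f'pics/{f}.png',p[:,:,::-1]); np.save(f'pics/{f}.npy',d); return p,d
def px(n,f,pts,r=1):
    c=get_calibration(n);K=np.array(c['camera_matrix']);R=np.array(c['R']);t=np.array(c['t']);d=np.load(f'pics/{f}.npy')
    o=[]
    for u,v in pts:
        w=d[v-r:v+r+1,u-r:u+r+1]; z=np.median(w[w>0]) if (w>0).any() else np.nan
        o.append(R.T@(z*np.linalg.inv(K)@[u,v,1]-t))
    return np.array(o)
def proj(n,X):
    c=get_calibration(n);q=np.array(c['R'])@np.array(X)+np.array(c['t']);q=np.array(c['camera_matrix'])@q;return q[:2]/q[2]
E
python3 - <<'E'
from h import *
for n in('scene','top'):
    p,d=snap(n,n+'0'); c=get_calibration(n); print(n,np.round(c['R'],2).tolist(),np.round(c['t'],3))
a=cv2.imread('pics/scene0.png');b=cv2.imread('pics/top0.png')
cv2.imwrite('pics/s0.png',cv2.resize(a,(800,600)));cv2.imwrite('pics/t0.png',cv2.resize(b,(800,600)))
o=ctrl.observe();print(o['position'],o['tool_rot'],o['opening'],o['t'])
E
```

```text
scene [[-0.15, 0.99, -0.01], [0.69, 0.1, -0.72], [-0.71, -0.11, -0.69]] [ 0.086 -0.199  1.806]
top [[-0.01, -1.0, -0.01], [-0.98, 0.01, -0.17], [0.17, 0.01, -0.98]] [-0.013  0.51   1.028]
[ 0.15495547 -0.52725362  0.23022032] [ 8.00586393e-01 -5.99216479e-01 -7.59317262e-04 -6.79539379e-04] 0.08586840913666006 0.1
```

View pics/s0.png

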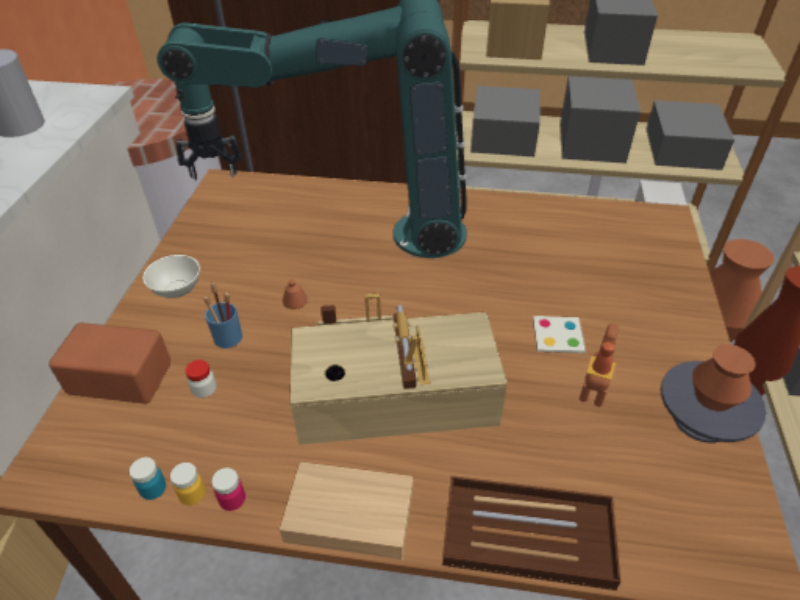

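View pics/t0.png

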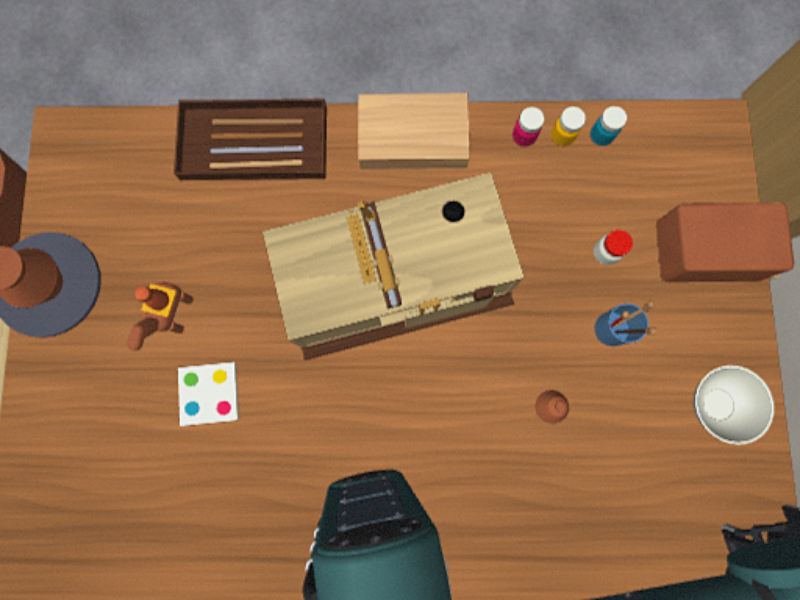

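The two views show the cabinet turned a little, with the door pull at about (484,293) and the staple at about (432,303) in the top view. The bolt runs from (370,205) to (392,300), with the keeper to its left. Next I fit the cabinet's top face from depth.

```bash
cat >> h.py <<'E'
def cloud(n,f):
    c=get_calibration(n);K=np.array(c['camera_matrix']);R=np.array(c['R']);t=np.array(c['t']);d=np.load(f'pics/{f}.npy')
    v,u=np.mgrid[:384,:512]; P=np.stack([u,v,np.ones_like(u)],-1)@np.linalg.inv(K).T*d[...,None]
    return (P-t)@R
E
python3 - <<'E'
from h import *
for n in('top','scene'):
    P=cloud(n,n+'0');d=np.load(f'pics/{n}0.npy')
    m=(d>0)&(abs(P[...,2]-.14)<.004)&(P[...,0]>.3)&(P[...,0]<.8)&(abs(P[...,1])<.35)
    k,l,s,_=cv2.connectedComponentsWithStats(m.astype(np.uint8)); i=1+np.argmax(s[1:,4]); m=cv2.morphologyEx((l==i).astype(np.uint8),cv2.MORPH_CLOSE,np.ones((15,15)))>0
    m&=(d>0)&(abs(P[...,2]-.14)<.006)
    q=P[m][:,:2]; print(n,m.sum(),np.median(P[m][:,2]),cv2.minAreaRect(q.astype(np.float32)))
    print(np.round(cv2.boxPoints(cv2.minAreaRect(q.astype(np.float32))),4).tolist())
a=cv2.imread('pics/top0.png')[100:240,160:345];b=cv2.imread('pics/scene0.png')[180:260,180:330]
cv2.imwrite('pics/c0.png',np.vstack([cv2.resize(a,(500,378),interpolation=2),cv2.resize(b,(500,267))][:1]+[cv2.resize(b,(500,222),interpolation=2)]))
E
```

```text
top 9913 0.14007760649061932 ((0.5827032327651978, -0.00771041214466095), (0.2007279247045517, 0.420318603515625), 14.640961647033691)
[[0.4325000047683716, 0.17030000686645508], [0.5386999845504761, -0.23639999330043793], [0.7329000234603882, -0.18569999933242798], [0.6266999840736389, 0.22100000083446503]]
scene 5720 0.13985570929281035 ((0.5763217210769653, -0.011844128370285034), (0.22089862823486328, 0.4203605055809021), 14.86565113067627)
[[0.4156000018119812, 0.16300000250339508], [0.5235000252723694, -0.24330000579357147], [0.7369999885559082, -0.1867000013589859], [0.6291999816894531, 0.21960000693798065]]
```

View pics/c0.png

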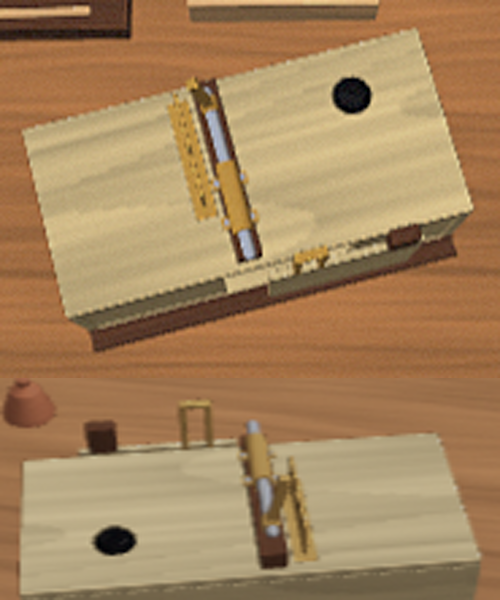

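```bash
cat >> h.py <<'E'
C=np.array([.5827,-.0077]);A=np.radians(14.64)
M=np.array([[np.cos(A),np.sin(A)],[-np.sin(A),np.cos(A)]])
def cab(P): P=np.asarray(P,float); o=P.copy(); o[...,:2]=(P[...,:2]-C)@M.T; return o
def world(p): p=np.array(p,float); return np.r_[C+M.T@p[:2],p[2]]
def st():
    from scipy.spatial.transform import Rotation as Ro
    o=ctrl.observe(); R=Ro.from_quat(o['tool_rot']).as_matrix(); f=np.array(o['force'])
    print('t',round(o['t'],2),'cab mm',np.round(cab(o['position'])*1000,1),'yaw-cab deg',round(np.degrees(np.arctan2(R[1,0],R[0,0])-A),2),'Fcab',np.round(np.r_[M@f[:2],f[2]],1),'open',round(o['opening']*1000,1))
    return o,R
E
python3 - <<'E'
from h import *
st()
for n in('top','scene'):
    P=cab(cloud(n,n+'0'))*1000;d=np.load(f'pics/{n}0.npy')
    def rep(nm,b):
        m=(d>0)
        for i in range(3): m&=(P[...,i]>b[i][0])&(P[...,i]<b[i][1])
        q=P[m]; print(n,nm,len(q),np.round(np.percentile(q,[2,50,98],axis=0),1).tolist() if len(q) else '')
    rep('pull',((-140,-100),(-190,-110),(150,190)))
    rep('staple',((-140,-100),(-100,0),(150,215)))
    rep('handle',((20,100),(-40,60),(205,270)))
    rep('handletip',((20,100),(-40,60),(240,270)))
    rep('strip',((-60,110),(40,60),(165,200)))
    rep('nose',((-140,-60),(5,35),(165,195)))
E
```

```text
t 0.1 cab mm [-545.2 -394.6  230.2] yaw-cab deg -88.27 Fcab [0.2 0.5 0.2] open 85.9
top pull 92 [[-120.2, -142.6, 153.8], [-113.5, -127.7, 177.8], [-104.8, -114.1, 181.8]]
top staple 73 [[-117.0, -49.5, 155.0], [-113.5, -33.3, 203.1], [-107.2, -18.3, 207.0]]
top handle 47 [[55.3, 21.2, 207.7], [56.9, 29.2, 239.7], [65.6, 36.9, 252.1]]
top handletip 23 [[55.4, 26.9, 241.8], [58.7, 32.1, 250.1], [65.7, 37.2, 252.8]]
top strip 63 [[-27.1, 48.2, 169.8], [21.3, 50.2, 190.7], [74.2, 52.0, 194.3]]
top nose 113 [[-95.8, 8.3, 165.2], [-74.6, 20.7, 183.7], [-60.6, 31.2, 191.7]]
scene pull 83 [[-116.7, -146.3, 150.4], [-105.5, -131.3, 171.4], [-101.9, -117.4, 182.5]]
scene staple 78 [[-117.1, -52.7, 152.0], [-108.0, -36.5, 188.3], [-104.1, -21.7, 207.0]]
scene handle 52 [[56.7, 18.1, 208.3], [65.0, 25.8, 232.3], [68.1, 33.0, 250.7]]
scene handletip 18 [[56.7, 24.5, 241.6], [62.9, 28.8, 248.5], [68.0, 33.2, 251.2]]
scene strip 61 [[-22.1, 44.9, 166.4], [41.9, 46.5, 188.5], [78.8, 48.7, 193.5]]
scene nose 36 [[-93.3, 5.9, 166.0], [-77.4, 15.9, 185.3], [-61.0, 25.6, 191.4]]
```

>>> servo_tool(
  steps=[
    [0,0,-0.01,-0.14],
    [0,0,-0.01,-0.14],
    [0,0,-0.01,-0.14],
    [0,0,0,-0.14],
    [0,0,0,-0.14],
    [0,0,0,-0.14],
    [0,0,0,-0.14],
    [0,0,0,-0.14],
  ],
  fingers=0,
  grip_force=40,
)

```text
t: 0.9
position: [0.155, -0.5274, 0.2606]
tool_rot: [0.997, -0.08, -0.0, -0.001]
force: [-0.2, 0.1, -0.6]
opening: 0.0004
```

>>> servo_tool(
  steps=[
    [0,0,0,-0.14],
    [0,0,0,-0.14],
    [0,0,0,-0.14],
    [0.02,-0.01,0,0],
    [0.03,-0.015,0,0],
    [0.04,-0.02,0,0],
    [0.04,-0.02,0,0],
    [0.04,-0.02,0,0],
  ],
)

```text
t: 1.7
position: [0.2989, -0.4012, 0.2607]
tool_rot: [0.992, 0.127, -0.0, -0.0]
force: [0.4, -0.7, -0.0]
opening: -0.0001
```

>>> servo_tool(
  steps=[
    [0.04,-0.02,0,0],
    [0.04,-0.02,0,0],
    [0.04,-0.02,0,0],
    [0.04,-0.02,0,0],
    [0.04,-0.02,0,0],
    [0.03,-0.02,0,0],
    [0.02,-0.01,0,0],
    [0.01,0,0,0],
  ],
)

```text
t: 2.5
position: [0.518, -0.2092, 0.2606]
tool_rot: [0.992, 0.129, -0.0, -0.001]
force: [-0.0, -0.4, -0.1]
opening: -0.0
```

```bash
python3 -c "
from h import *
st()"
```

```text
t 2.5 cab mm [-113.6 -178.5  260.6] yaw-cab deg 0.17 Fcab [-0.1 -0.4 -0.1] open -0.0
```

>>> servo_tool(
  steps=[
    [0,0,0.03,0],
    [0,0,0.03,0],
    [0,0,0.03,0],
    [0,0,0.015,0],
    [0,-0.01,0,0],
    [0,-0.006,0,0],
    [0,-0.006,0,0],
    [0,-0.006,0,0],
  ],
)

```text
t: 3.3
position: [0.5109, -0.1846, 0.1587]
tool_rot: [0.992, 0.127, 0.002, 0.002]
force: [1.1, -3.1, 1.3]
opening: 0.0001
```

>>> servo_tool(
  steps=[
    [0,-0.007,0,0],
    [0,-0.007,0,0],
    [0,-0.007,0,0],
    [0,-0.007,0,0],
    [0,-0.007,0,0],
  ],
)

```text
t: 3.8
position: [0.501, -0.1497, 0.1565]
tool_rot: [0.992, 0.127, 0.0, 0.0]
force: [1.1, -3.3, 3.0]
opening: 0.0002
```

```bash
python3 -c "
from h import *
st()"
```

```text
t 3.8 cab mm [-114.9 -116.8  156.5] yaw-cab deg -0.03 Fcab [ 0.3 -3.5  3. ] open 0.2
```

>>> servo_tool(
  steps=[
    [0,-0.005,0,0],
    [0,-0.004,0,0],
    [0,-0.003,0,0],
  ],
)

```text
t: 4.1
position: [0.4979, -0.1382, 0.1562]
tool_rot: [0.992, 0.127, -0.0, -0.0]
force: [0.3, -2.3, 2.1]
opening: -0.0004
```

>>> servo_tool(
  steps=[
    [0,-0.001,0,0],
    [0,-0.001,0,0],
  ],
)

```text
t: 4.3
position: [0.4974, -0.1366, 0.1562]
tool_rot: [0.992, 0.127, -0.0, 0.0]
force: [2.0, -1.9, 2.0]
opening: -0.0002
```

>>> servo_tool(
  steps=[
    [0,-0.001,0,0],
    [0,-0.001,0,0],
  ],
)

```text
t: 4.5
position: [0.497, -0.1348, 0.1561]
tool_rot: [0.992, 0.127, -0.0, -0.0]
force: [1.5, -2.8, 1.2]
opening: 0.0
```

```bash
python3 -c "
from h import *
st()"
```

```text
t 4.5 cab mm [-115.1 -101.3  156.1] yaw-cab deg -0.04 Fcab [ 0.7 -3.1  1.2] open 0.0
```

>>> servo_tool(
  steps=[
    [0,-0.001,0,0],
    [0,-0.001,0,0],
  ],
)

```text
t: 4.7
position: [0.4969, -0.1345, 0.1563]
tool_rot: [0.992, 0.127, 0.0, 0.002]
force: [3.9, -8.3, -1.0]
opening: -0.0001
```

>>> servo_tool(
  steps=[
    [0,-0.001,0,0],
    [0,-0.001,0,0],
  ],
)

```text
t: 4.9
position: [0.4969, -0.1345, 0.1564]
tool_rot: [0.992, 0.126, 0.001, 0.004]
force: [4.9, -13.8, -2.0]
opening: 0.0001
```

>>> servo_tool(
  steps=[
    [0,-0.001,0,0],
    [0,0,0,0],
  ],
)

```text
t: 5.1
position: [0.4969, -0.1345, 0.1564]
tool_rot: [0.992, 0.126, 0.001, 0.005]
force: [4.6, -15.0, -2.7]
opening: -0.0001
```

```bash
python3 -c "
from h import *
st()"
```

```text
t 5.1 cab mm [-115.1 -101.   156.4] yaw-cab deg -0.16 Fcab [  0.7 -15.6  -2.7] open -0.1
```

>>> servo_tool(
  steps=[
    [0,0.01,0,0],
    [0,0.01,-0.02,0],
    [0,0,-0.04,0],
    [0,0,-0.04,0],
    [0,0,-0.02,0],
    [0.03,-0.025,0,0],
    [0.04,-0.035,0,0],
    [0.04,-0.035,0,0],
  ],
  fingers=1,
)

```text
t: 5.9
position: [0.5796, -0.0332, 0.2758]
tool_rot: [0.992, 0.127, -0.001, -0.001]
force: [0.9, 0.1, -0.0]
opening: 0.0854
```

>>> servo_tool(
  steps=[
    [0.04,-0.035,0,0],
    [0.02,-0.02,0,0],
    [0,0,0,0],
  ],
)

```text
t: 6.2
position: [0.6223, 0.0354, 0.2737]
tool_rot: [0.991, 0.13, -0.002, -0.002]
force: [-0.3, 0.1, -0.7]
opening: 0.0851
```

Run:
```python
from h import *
st()
p,d=snap('scene','s1')
P=cab(cloud('scene','s1'))*1000
for nm,b in dict(pull=((-140,-100),(-120,-50),(150,190)),staple=((-140,-100),(-30,60),(195,215)),tip=((40,80),(0,60),(240,256))).items():
    m=(d>0)
    for i in range(3): m&=(P[...,i]>b[i][0])&(P[...,i]<b[i][1])
    print(nm,m.sum(),np.round(np.percentile(P[m],[2,50,98],axis=0),1).tolist() if m.any() else '')
cv2.imwrite('pics/s1c.png',cv2.resize(p[120:270,170:340,::-1],(680,600),interpolation=2))
```

```text
t 6.2 cab mm [ 49.2  31.7 273.7] yaw-cab deg 0.32 Fcab [-0.3  0.1 -0.7] open 85.1
pull 85 [[-118.3, -91.7, 150.5], [-105.7, -77.9, 170.6], [-101.9, -64.2, 180.8]]
staple 29 [[-116.3, 2.5, 196.4], [-109.4, 15.7, 202.2], [-104.1, 28.3, 206.0]]
tip 10 [[61.4, 24.0, 241.3], [65.1, 28.3, 244.8], [66.6, 32.8, 250.1]]
```

View pics/s1c.png

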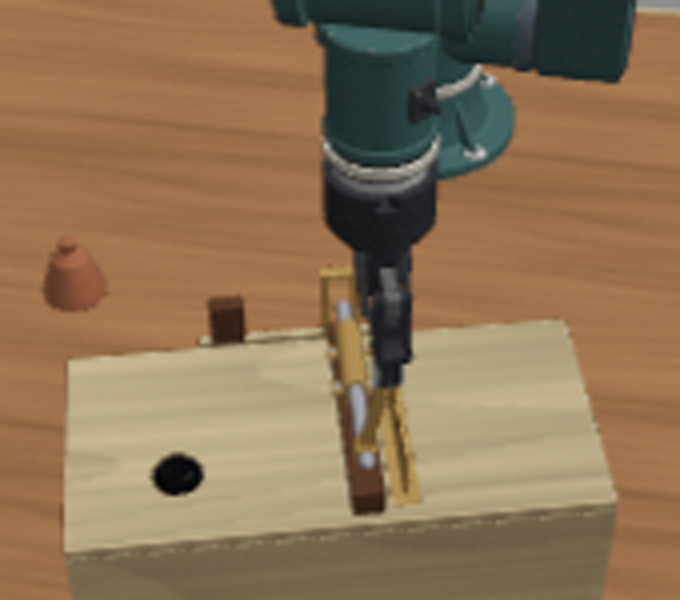

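>>> servo_tool(
  steps=[
    [0.011,0.0035,0,0],
    [0,0,0.03,0],
    [0,0,0.02,0],
    [0,0,0.007,0],
    [0,0,0,0],
  ],
)

```text
t: 6.75
position: [0.6323, 0.0295, 0.2177]
tool_rot: [0.992, 0.127, -0.002, -0.0]
force: [1.1, -0.8, 0.0]
opening: 0.0853
```

>>> servo_tool(
  steps=[
    [0,0,0,0],
    [0,0,0,0],
    [0,0,0,0],
    [0,0,0,0],
    [0,0,0,0],
    [0,0,0,0],
  ],
  fingers=0,
  grip_force=25,
)

```text
t: 7.35
position: [0.6341, 0.0305, 0.2199]
tool_rot: [0.992, 0.127, 0.001, 0.0]
force: [0.4, 0.6, 0.4]
opening: 0.0095
```

```bash
python3 -c "
from h import *
st()"
```

```text
t 7.35 cab mm [ 59.4  23.9 219.9] yaw-cab deg -0.02 Fcab [0.6 0.5 0.4] open 9.5
```

>>> servo_tool(
  steps=[
    [-0.003,0,0,0],
    [-0.004,0,0,0],
    [-0.004,0,0,0],
    [-0.004,0,0,0],
    [-0.004,0,0,0],
    [-0.003,0,0,0],
    [0,0,0,0],
  ],
)

```text
t: 8.05
position: [0.6118, 0.0247, 0.2199]
tool_rot: [0.992, 0.127, -0.0, 0.0]
force: [1.4, 0.7, 4.3]
opening: 0.0098
```

```bash
python3 -c "
from h import *
st()"
```

```text
t 8.05 cab mm [ 36.3  24.  219.9] yaw-cab deg -0.03 Fcab [1.6 0.3 4.3] open 9.8
```

>>> servo_tool(
  steps=[
    [0,-0.0065,0.001,0],
    [0,-0.0063,0.0015,0],
    [0,-0.0061,0.0022,0],
    [0,-0.0058,0.0028,0],
    [0,0,0,0],
  ],
)

```text
t: 8.55
position: [0.606, 0.0471, 0.2123]
tool_rot: [0.992, 0.127, -0.0, 0.002]
force: [0.9, -2.7, 3.8]
opening: 0.0094
```

```bash
python3 -c "
from h import *
st()"
```

```text
t 8.55 cab mm [ 36.4  47.2 212.3] yaw-cab deg -0.08 Fcab [ 0.2 -2.8  3.8] open 9.4
```

>>> servo_tool(
  steps=[
    [0,-0.0055,0.0035,0],
    [0,-0.005,0.004,0],
    [0,-0.0046,0.0046,0],
    [0,-0.0041,0.005,0],
    [0,0,0,0],
  ],
)

```text
t: 9.05
position: [0.6009, 0.0666, 0.1949]
tool_rot: [0.992, 0.127, -0.0, 0.001]
force: [1.1, -0.6, 4.6]
opening: 0.0093
```

```bash
python3 -c "
from h import *
st()"
```

```text
t 9.05 cab mm [ 36.4  67.3 194.9] yaw-cab deg -0.04 Fcab [ 0.9 -0.9  4.6] open 9.3
```

>>> servo_tool(
  steps=[
    [0,-0.0015,0.0024,0],
    [0,0,0,0],
  ],
)

```text
t: 9.25
position: [0.6006, 0.0679, 0.193]
tool_rot: [0.992, 0.127, -0.0, 0.001]
force: [0.2, -1.2, 5.6]
opening: 0.0095
```

>>> servo_tool(
  steps=[
    [0,-0.0015,0.0025,0],
    [0,0,0,0],
  ],
)

```text
t: 9.45
position: [0.6003, 0.0693, 0.1908]
tool_rot: [0.992, 0.127, -0.0, 0.001]
force: [0.1, -0.8, 5.9]
opening: 0.0095
```

>>> servo_tool(
  steps=[
    [0,-0.0007,0.0015,0],
    [0,0,0,0],
  ],
)

```text
t: 9.65
position: [0.6002, 0.0696, 0.1903]
tool_rot: [0.992, 0.127, 0.0, 0.001]
force: [-1.6, -2.6, 9.2]
opening: 0.0095
```

```bash
python3 -c "
from h import *
st()"
```

```text
t 9.65 cab mm [ 36.5  70.4 190.3] yaw-cab deg -0.07 Fcab [-2.2 -2.1  9.2] open 9.5
```

>>> servo_tool(
  steps=[
    [-0.001,0,0,0],
    [-0.001,0,0,0],
    [-0.001,0,0,0],
  ],
)

```text
t: 9.95
position: [0.5999, 0.0694, 0.1905]
tool_rot: [0.992, 0.127, 0.004, 0.001]
force: [7.3, -1.0, 5.7]
opening: 0.0092
```

>>> servo_tool(
  steps=[
    [-0.001,0,0,0],
    [-0.001,0,0,0],
  ],
)

```text
t: 10.15
position: [0.5983, 0.069, 0.1905]
tool_rot: [0.992, 0.127, 0.004, 0.001]
force: [7.2, -0.8, 5.5]
opening: 0.0094
```

>>> servo_tool(
  steps=[
    [-0.001,0,0,0],
    [-0.001,0,0,0],
  ],
)

```text
t: 10.35
position: [0.5964, 0.0685, 0.1905]
tool_rot: [0.992, 0.127, 0.004, 0.001]
force: [7.8, -0.7, 6.0]
opening: 0.0095
```

>>> servo_tool(
  steps=[
    [-0.001,0,0.001,0],
    [-0.001,0,0,0],
  ],
)

```text
t: 10.55
position: [0.5951, 0.0682, 0.1903]
tool_rot: [0.992, 0.127, 0.005, 0.001]
force: [7.6, -0.2, 7.8]
opening: 0.0092
```

>>> servo_tool(
  steps=[
    [-0.001,0,0,0],
    [-0.001,0,0,0],
  ],
)

```text
t: 10.75
position: [0.5931, 0.0677, 0.1904]
tool_rot: [0.992, 0.127, 0.005, 0.001]
force: [7.8, 0.4, 7.2]
opening: 0.0093
```

>>> servo_tool(
  steps=[
    [-0.001,0,0,0],
    [-0.001,0,0,0],
  ],
)

```text
t: 10.95
position: [0.5912, 0.0671, 0.1904]
tool_rot: [0.992, 0.127, 0.005, 0.001]
force: [7.6, 0.0, 8.4]
opening: 0.0093
```

```bash
python3 -c "
from h import *
st()"
```

```text
t 10.95 cab mm [ 27.2  70.3 190.4] yaw-cab deg -0.04 Fcab [ 7.4 -1.9  8.4] open 9.3
```

>>> servo_tool(
  steps=[
    [-0.001,0,0,0],
    [-0.001,0,0,0],
  ],
)

```text
t: 11.15
position: [0.5893, 0.0667, 0.1904]
tool_rot: [0.992, 0.127, 0.005, 0.001]
force: [8.0, -0.1, 7.8]
opening: 0.0095
```

>>> servo_tool(
  steps=[
    [-0.001,0,0,0],
    [-0.001,0,0,0],
  ],
)

```text
t: 11.35
position: [0.5872, 0.0661, 0.1904]
tool_rot: [0.992, 0.127, 0.005, 0.001]
force: [7.8, -0.2, 7.8]
opening: 0.0093
```

>>> servo_tool(
  steps=[
    [-0.001,0,0,0],
    [-0.001,0,0,0],
  ],
)

```text
t: 11.55
position: [0.585, 0.0655, 0.1903]
tool_rot: [0.992, 0.127, 0.005, 0.001]
force: [6.6, -1.0, 7.8]
opening: 0.009
```

>>> servo_tool(
  steps=[
    [-0.001,0,0,0],
    [0,0,0,0],
  ],
)

```text
t: 11.75
position: [0.5834, 0.0652, 0.1902]
tool_rot: [0.992, 0.127, 0.004, 0.001]
force: [4.7, -0.7, 9.2]
opening: 0.0096
```

>>> servo_tool(
  steps=[
    [-0.001,0,0,0],
    [0,0,0,0],
  ],
)

```text
t: 11.95
position: [0.5823, 0.065, 0.1902]
tool_rot: [0.992, 0.127, 0.004, 0.001]
force: [4.5, -1.2, 8.9]
opening: 0.009
```

```bash
python3 -c "
from h import *
st()"
```

```text
t 11.95 cab mm [ 18.   70.4 190.2] yaw-cab deg -0.04 Fcab [ 4.1 -2.3  8.9] open 9.0
```

>>> servo_tool(
  steps=[
    [0,-0.0007,0.0015,0],
    [0,0,0,0],
  ],
)

```text
t: 12.15
position: [0.5821, 0.0655, 0.1891]
tool_rot: [0.992, 0.127, 0.004, 0.001]
force: [4.9, -0.4, 9.8]
opening: 0.0092
```

```bash
python3 -c "
from h import *
st()"
```

```text
t 12.15 cab mm [ 18.   71.  189.1] yaw-cab deg -0.05 Fcab [ 4.7 -1.6  9.8] open 9.2
```

>>> servo_tool(
  steps=[
    [0,-0.0007,0.0015,0],
    [0,0,0,0],
  ],
)

```text
t: 12.35
position: [0.5821, 0.0659, 0.1884]
tool_rot: [0.992, 0.127, 0.004, 0.002]
force: [4.2, -1.5, 11.9]
opening: 0.0093
```

```bash
python3 -c "
from h import *
st()"
```

```text
t 12.35 cab mm [ 18.   71.4 188.4] yaw-cab deg -0.06 Fcab [ 3.7 -2.5 11.9] open 9.3
```

>>> servo_tool(
  steps=[
    [-0.0007,0,0,0],
    [0,0,0,0],
  ],
)

```text
t: 12.55
position: [0.582, 0.0659, 0.1884]
tool_rot: [0.992, 0.127, 0.005, 0.001]
force: [5.6, -0.9, 12.0]
opening: 0.0092
```

>>> servo_tool(
  steps=[
    [-0.0007,0,0,0],
    [0,0,0,0],
  ],
)

```text
t: 12.75
position: [0.5818, 0.0658, 0.1884]
tool_rot: [0.992, 0.127, 0.006, 0.001]
force: [6.5, -0.4, 11.1]
opening: 0.0094
```

```bash
python3 -c "
from h import *
st()"
```

```text
t 12.75 cab mm [ 17.7  71.4 188.4] yaw-cab deg -0.05 Fcab [ 6.2 -2.  11.1] open 9.4
```

>>> servo_tool(
  steps=[
    [-0.0007,0,0,0],
    [0,0,0,0],
  ],
)

```text
t: 12.95
position: [0.5817, 0.0659, 0.1884]
tool_rot: [0.992, 0.127, 0.006, 0.001]
force: [9.8, -1.0, 10.4]
opening: 0.0097
```

>>> servo_tool(
  steps=[
    [-0.0007,0,0,0],
    [0,0,0,0],
  ],
)

```text
t: 13.15
position: [0.581, 0.0657, 0.1884]
tool_rot: [0.992, 0.127, 0.006, 0.001]
force: [8.1, -1.2, 11.0]
opening: 0.0093
```

```bash
python3 -c "
from h import *
st()"
```

```text
t 13.15 cab mm [ 16.9  71.4 188.4] yaw-cab deg -0.04 Fcab [ 7.5 -3.2 11. ] open 9.3
```

>>> servo_tool(
  steps=[
    [-0.001,0,0,0],
    [-0.001,0,0,0],
  ],
)

```text
t: 13.35
position: [0.5766, 0.0655, 0.1867]
tool_rot: [0.992, 0.127, 0.003, 0.001]
force: [2.9, 1.1, 7.6]
opening: 0.0094
```

>>> servo_tool(
  steps=[
    [-0.001,0,0,0],
    [0,0,0,0],
  ],
)

```text
t: 13.55
position: [0.5758, 0.0654, 0.1864]
tool_rot: [0.992, 0.127, 0.003, 0.0]
force: [4.7, -1.0, 6.2]
opening: 0.0092
```

```bash
python3 -c "
from h import *
st()"
```

```text
t 13.55 cab mm [ 11.8  72.5 186.4] yaw-cab deg -0.03 Fcab [ 4.3 -2.1  6.2] open 9.2
```

>>> servo_tool(
  steps=[
    [0,-0.0009,0.002,0],
    [0,0,0,0],
  ],
)

```text
t: 13.75
position: [0.5756, 0.0663, 0.1844]
tool_rot: [0.992, 0.127, 0.003, 0.001]
force: [4.1, 1.0, 6.8]
opening: 0.0095
```

```bash
python3 -c "
from h import *
st()"
```

```text
t 13.75 cab mm [ 11.9  73.4 184.4] yaw-cab deg -0.02 Fcab [ 4.2 -0.1  6.8] open 9.5
```

>>> servo_tool(
  steps=[
    [0,-0.001,0.0027,0],
    [0,-0.001,0.0027,0],
    [0,0,0,0],
  ],
)

```text
t: 14.05
position: [0.5751, 0.0685, 0.179]
tool_rot: [0.992, 0.127, 0.003, 0.0]
force: [4.3, 1.9, 7.6]
opening: 0.0093
```

>>> servo_tool(
  steps=[
    [0,-0.0007,0.0028,0],
    [0,-0.0007,0.0028,0],
    [0,0,0,0],
  ],
)

```text
t: 14.35
position: [0.5747, 0.07, 0.1734]
tool_rot: [0.992, 0.127, 0.003, 0.0]
force: [5.3, 1.6, 6.7]
opening: 0.0097
```

```bash
python3 -c "
from h import *
st()"
```

```text
t 14.35 cab mm [ 11.9  77.2 173.4] yaw-cab deg -0.01 Fcab [5.5 0.2 6.7] open 9.7
```

>>> servo_tool(
  steps=[
    [0,-0.0005,0.003,0],
    [0,-0.0004,0.003,0],
    [0,0,0,0],
  ],
)

```text
t: 14.65
position: [0.5745, 0.0711, 0.1673]
tool_rot: [0.992, 0.127, 0.003, -0.0]
force: [5.2, 1.4, 7.3]
opening: 0.0092
```

>>> servo_tool(
  steps=[
    [0,-0.0002,0.002,0],
    [0,0,0.002,0],
    [0,0,0,0],
  ],
)

```text
t: 14.95
position: [0.5744, 0.0715, 0.1635]
tool_rot: [0.992, 0.127, 0.003, -0.0]
force: [4.0, 2.9, 7.9]
opening: 0.0092
```

>>> servo_tool(
  steps=[
    [0,0,0.0015,0],
    [0,0,0,0],
  ],
)

```text
t: 15.15
position: [0.5744, 0.0715, 0.1621]
tool_rot: [0.992, 0.127, 0.003, -0.0]
force: [4.4, 2.4, 8.5]
opening: 0.0089
```

```bash
python3 -c "
from h import *
st()"
```

```text
t 15.15 cab mm [ 12.   78.7 162.1] yaw-cab deg 0.01 Fcab [4.9 1.2 8.5] open 8.9
```

>>> servo_tool(
  steps=[
    [0,0,0.0015,0],
    [0,0,0,0],
  ],
)

```text
t: 15.35
position: [0.5744, 0.0716, 0.1606]
tool_rot: [0.992, 0.127, 0.003, -0.0]
force: [3.7, 4.0, 8.1]
opening: 0.0097
```

>>> servo_tool(
  steps=[
    [0,0,0.0015,0],
    [0,0,0,0],
  ],
)

```text
t: 15.55
position: [0.5744, 0.0716, 0.159]
tool_rot: [0.992, 0.127, 0.003, -0.0]
force: [4.3, 2.8, 7.1]
opening: 0.0092
```

>>> servo_tool(
  steps=[
    [0,0,0.0015,0],
    [0,0,0,0],
  ],
)

```text
t: 15.75
position: [0.5744, 0.0716, 0.1575]
tool_rot: [0.992, 0.128, 0.003, -0.0]
force: [3.7, 3.6, 7.2]
opening: 0.0094
```

```bash
python3 -c "
from h import *
st()"
```

```text
t 15.75 cab mm [ 12.   78.8 157.5] yaw-cab deg 0.01 Fcab [4.5 2.5 7.2] open 9.4
```

Run:
```python
from h import *
p,d=snap('scene','s2'); q,d2=snap('top','t2')
cv2.imwrite('pics/s2c.png',np.vstack([cv2.resize(p[165:265,190:340,::-1],(600,400),interpolation=2)]))
P=cab(cloud('scene','s2'))*1000
m=(d>0)&(P[...,0]>-5)&(P[...,0]<30)&(P[...,1]>50)&(P[...,1]<110)&(P[...,2]>150)&(P[...,2]<215)
for r in sorted(np.round(P[m],0).tolist(),key=lambda r:r[1])[::3]: print(r)
```

```text
[6.0, 50.0, 183.0]
[8.0, 53.0, 185.0]
[15.0, 55.0, 178.0]
[15.0, 58.0, 178.0]
[13.0, 59.0, 180.0]
[16.0, 61.0, 179.0]
[25.0, 63.0, 202.0]
[29.0, 65.0, 210.0]
[6.0, 66.0, 190.0]
[26.0, 66.0, 184.0]
[23.0, 67.0, 163.0]
[26.0, 69.0, 175.0]
[23.0, 70.0, 158.0]
[29.0, 75.0, 172.0]
[29.0, 78.0, 177.0]
[30.0, 81.0, 177.0]
[21.0, 86.0, 163.0]
```

View pics/s2c.png

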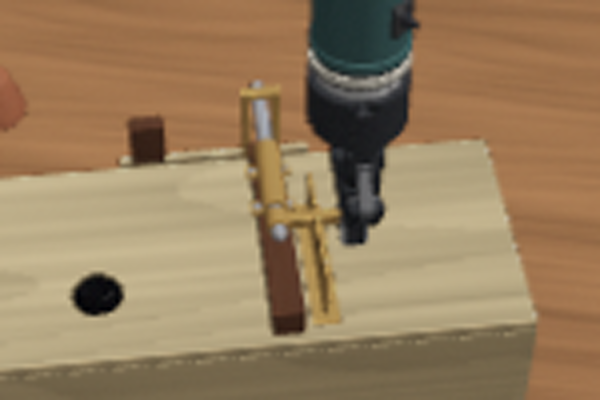

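>>> servo_tool(
  steps=[
    [0,0,0,0],
    [0,0,0,0],
    [0,0,0,0],
    [0,0,0,0],
    [0,0,0,0],
    [0,0,-0.02,0],
    [0,0,-0.03,0],
    [0,0,0,0],
  ],
  fingers=1,
)

```text
t: 16.65
position: [0.5748, 0.0707, 0.2103]
tool_rot: [0.992, 0.127, 0.004, 0.0]
force: [-0.3, 1.1, 0.6]
opening: 0.0857
```

Run:
```python
from h import *
st()
p,d=snap('scene','s3')
P=cab(cloud('scene','s3'))*1000
m=(d>0)&(P[...,0]>-5)&(P[...,0]<30)&(P[...,1]>35)&(P[...,1]<110)&(P[...,2]>150)&(P[...,2]<215)
for r in sorted(np.round(P[m],0).tolist(),key=lambda r:r[1])[::2]: print(r)
```

```text
t 16.65 cab mm [ 12.2  77.8 210.3] yaw-cab deg -0.03 Fcab [0.  1.1 0.6] open 85.7
[18.0, 36.0, 184.0]
[10.0, 37.0, 184.0]
[16.0, 39.0, 182.0]
[8.0, 40.0, 182.0]
[19.0, 42.0, 189.0]
[13.0, 43.0, 187.0]
[8.0, 44.0, 186.0]
[-5.0, 45.0, 190.0]
[-5.0, 45.0, 177.0]
[-3.0, 45.0, 151.0]
[24.0, 45.0, 166.0]
[13.0, 46.0, 186.0]
[14.0, 46.0, 173.0]
[18.0, 46.0, 165.0]
[3.0, 47.0, 189.0]
[9.0, 47.0, 186.0]
[-4.0, 48.0, 191.0]
[23.0, 48.0, 193.0]
[16.0, 49.0, 189.0]
[12.0, 52.0, 189.0]
[16.0, 52.0, 185.0]
[13.0, 55.0, 185.0]
[16.0, 55.0, 179.0]
[14.0, 58.0, 186.0]
[16.0, 58.0, 179.0]
[16.0, 61.0, 188.0]
[18.0, 61.0, 181.0]
[16.0, 64.0, 183.0]
[14.0, 65.0, 176.0]
[10.0, 68.0, 185.0]
[13.0, 68.0, 179.0]
[11.0, 71.0, 186.0]
[17.0, 71.0, 183.0]
```

>>> servo_tool(
  steps=[
    [0,0,-0.01,0],
    [0,0,0,0],
    [0,0,0,0],
    [0,0,0,0],
    [0,0,0,0],
    [0,0,0.015,0],
    [0,0,0.012,0],
    [0,0,0,0],
  ],
  fingers=0,
)

```text
t: 17.5
position: [0.572, 0.0706, 0.1857]
tool_rot: [0.992, 0.127, -0.002, -0.0]
force: [0.4, 0.6, -0.5]
opening: -0.0001
```

>>> servo_tool(
  steps=[
    [0,0,0.004,0],
    [0,0,0.002,0],
    [0,0,0,0],
  ],
)

```text
t: 17.8
position: [0.5727, 0.0707, 0.1845]
tool_rot: [0.992, 0.127, 0.001, 0.0]
force: [-2.6, 0.1, 6.8]
opening: -0.0
```

>>> servo_tool(
  steps=[
    [0,0,0.002,0],
    [0,0,0,0],
  ],
)

```text
t: 18.0
position: [0.5734, 0.0709, 0.1841]
tool_rot: [0.992, 0.127, 0.002, 0.0]
force: [-3.4, 0.2, 11.0]
opening: 0.0003
```

```bash
python3 -c "
from h import *
st()"
```

```text
t 18.0 cab mm [ 10.9  78.4 184.1] yaw-cab deg -0.02 Fcab [-3.3  1.1 11. ] open 0.3
```

>>> servo_tool(
  steps=[
    [0,0,-0.02,0],
    [0,0,-0.04,0],
    [0,0,-0.04,0],
    [-0.04,0.04,0,0],
    [-0.04,0.04,0,0],
    [-0.04,0.04,0,0],
    [-0.04,0.04,0,0],
    [-0.04,0.04,0,0],
  ],
)

```text
t: 18.8
position: [0.4448, -0.1462, 0.2802]
tool_rot: [0.992, 0.127, -0.0, 0.0]
force: [-0.3, -1.2, -0.3]
opening: -0.0002
```

>>> servo_tool(
  steps=[
    [-0.03,0.04,0,0],
    [-0.02,0.03,0,0],
    [0,0,0,0],
  ],
)

```text
t: 19.1
position: [0.4136, -0.2289, 0.2798]
tool_rot: [0.992, 0.124, -0.001, 0.0]
force: [0.2, 0.2, -0.5]
opening: 0.0002
```

Run:
```python
from h import *
st()
p,d=snap('scene','s4'); q,d2=snap('top','t4')
for n,dd in(('scene',d),('top',d2)):
    P=cab(cloud(n,n[0]+'4'))*1000
    for nm,b in dict(pull=((-140,-100),(-120,-50),(150,190)),nose=((-150,-118),(5,35),(165,195)),handle=((4,20),(60,100),(165,200))).items():
        m=(dd>0)
        for i in range(3): m&=(P[...,i]>b[i][0])&(P[...,i]<b[i][1])
        print(n,nm,m.sum(),np.round(np.percentile(P[m],[2,50,98],axis=0),1).tolist() if m.any() else '')
cv2.imwrite('pics/f.png',np.vstack([cv2.resize(p[165:265,190:340,::-1],(450,300),interpolation=2),cv2.resize(q[100:230,160:355,::-1],(450,300),interpolation=2)]))
```

```text
t 19.1 cab mm [-219.5 -171.2  279.8] yaw-cab deg -0.42 Fcab [ 0.3  0.1 -0.5] open 0.2
scene pull 81 [[-118.7, -91.7, 151.7], [-105.6, -77.9, 172.1], [-100.5, -64.2, 181.6]]
scene nose 7 [[-144.2, 13.5, 183.8], [-137.7, 16.4, 184.9], [-118.5, 21.5, 188.8]]
scene handle 35 [[8.1, 61.3, 175.9], [16.0, 73.7, 183.0], [19.4, 86.6, 186.5]]
top pull 91 [[-119.9, -88.5, 153.9], [-113.7, -73.0, 177.8], [-104.3, -59.9, 181.3]]
top nose 48 [[-144.8, 15.0, 179.5], [-131.3, 20.7, 184.4], [-118.7, 25.6, 188.2]]
top handle 57 [[7.9, 60.6, 176.1], [11.6, 75.2, 184.4], [18.1, 90.8, 187.3]]
```

View pics/f.png

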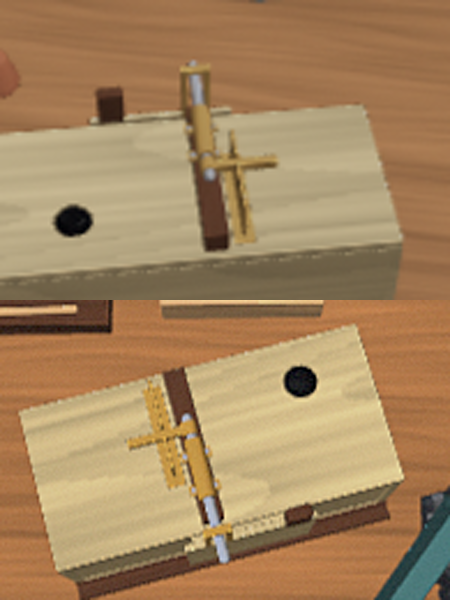

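The picture shows the door shut, with the bolt's nose through the staple at about (215,540). The handle lies level across the strip at about (160,437), and the stone has not moved. I'm handing the job in.

```bash
python3 -c "
from plant import ctrl
print(ctrl.close_job())"
```

```text
the job is handed in; nothing more can be done
None
```

The door is shut, the bolt is through the staple, and the handle is down in the keeper's notch, level. I handed the job in at about 19 s, with the gripper clear of everything.

- **Door:** I pushed it by the pull until it met its stop, where the force reached about 15 N. The last picture puts the pull at y ≈ -74 mm; fully shut is -75.
- **Bolt:** I pinched the handle and slid the bolt through the staple. I then let the handle rest lightly on the strip and slid along until it dropped in at a slide of about 58 mm. From the wrist force (highest reading about 12 N), I estimate the load on the strip was about 11 N at most, against the 25 N limit.
- **Handle:** Near the bottom the handle slipped in the pads, so the stop could not be felt through the grip. I let go and pressed it down lightly from above with closed fingers. It met a firm stop at 11 N with its top at z ≈ 184–185 mm; level is 185.
- **Feeling for the notch:** At a slide of about 52 mm the tool sank about 2 mm, though the handle was still on the strip. I took that as slip in the pads and kept sliding. When the handle dropped in, it jumped about 5 mm along x.
- **Other things:** The stone looks unmoved in the last picture. I did not measure the other loose things again, but the arm's path kept clear of them.

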